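# Thread spacers onto an arbor, thick to thin

### The arm

A 6-joint arm with a two-finger parallel gripper is mounted at the origin on a cart in front of the work surface, level with it; the furniture and walls round the work are solid. World frame = base frame: x ahead of the robot, y to its left, z up, the work surface at z = 0. Lengths are in m, angles in rad, forces in N, time in s.
With the tool pointing down it reaches from about 0.3 to 0.775 m from the base axis. Payload 14.6 kg.
Tool frame: the origin (TCP) lies midway between the tips of the shut fingers; the grasp point (between the pads) lies 19 mm behind it; x points along the fingers, z is the direction in which the jaws open and shut, and the axes are right-handed (so a half turn about x gives the same grasp; the last joint's range is limited). The gripper opens to 85 mm and grips with 20 to 120 N. Pads are 22 mm wide; open, the fingers measure 114 mm over their backs; the gripper's body (76 mm by 85 mm) begins 54 mm behind the grasp point. The pads swing forward as they close: fully open they stand 13 mm farther back than shut.
Start: joints at [1.175, 0.3, 1.521, -0, 1.321, -0.067], TCP at [0.178, 0.521, 0.231] pointing down, gripper open.
Joint ranges: [-3.03, 3.03], [-0.79, 2.21], [0.23, 2.52], [-1.04, 4.18], [0, 3.07], [-2.55, 2.55]. Speed limits (rad/s): [2.22, 2.22, 2.57, 3.14, 3.14, 3.14].

### API

Orientations are given as a rotation vector (axis times angle).
In Python, from bench import robot, hand, kin, monitor, eyes, ticket gives the robot as it stands. Calls block until the motion is done:
- robot.goto(position, orientation): joint-space move of the TCP to a pose.
- robot.movel(position, feed=0.15, frame=None): straight line of the TCP; frame=None keeps the orientation; feed is the mean speed in m/s.
- robot.movej(angles): joint-space move.
- hand.gripper_to(opening, grip_force=None): finger opening in m; grip_force is the grip in N (None keeps the last); returns when the fingers have stopped.
- robot.wait(seconds).
- kin.solve_ik(position, orientation): joint angles nearest the present ones, or None.
- monitor.state(): the state.
- eyes.capture(name): name is "scene" or "side" or "wrist"; returns a dict with "frame" (384x512x3 uint8, red, green, blue), "fov_y" (degrees; the focal length in pixels is half the picture's height over the tangent of half this angle, whatever the lens; pixels are square), "cx", "cy" (the principal point, pixels), "eye" and "rotation" of the camera in the world. Camera axes: x right, y up, looking along -z (the intrinsics and any distortion apply to the point x, -y, -z); pixel columns grow to the right and rows downward; lengths in m; the calibration is good to about 2 mm. The wrist camera is an equidistant fisheye: a pixel r from the principal point sees the ray r / f radians off the axis. A picture is of the moment at which its call begins. There is no depth.
A pose or a line that the arm cannot do raises robot.PlanningError and nothing moves.
- ticket.finish_job(): hands the job in, once; it reports no verdict.
The state is a dict: "t": time; "joint_positions": joint angles; "qvel": joint speeds; "joint_torque": joint torques, N m; "tcp_pos": TCP position; "ee_rot": TCP orientation; "contact_force": force on the tool from outside, world axes, zero at the start; "torque": the same for the moment, N m; "gripper_width": finger opening in m.
Only numpy, scipy, OpenCV 4.12 (cv2) and the standard library are available. Lean on these libraries where they do the work, as an engineer would, in place of code of your own. Each camera call takes 0.05 s, during which the arm holds its last target.

### The job

Finish loading the arbor: the thickest spacer is already on it, so thread the middle one (18 mm thick) next and the thin one (12 mm) last, each pressed down past the sprung pads until it sits fully home and flat on the spacer below. The arbor stands a little off the centre of its base plate, so feel for it and never lean hard on it, and leave the caliper and the round tin where they are.

Things in the scene. Friction and masses are not known exactly. Their poses are not given: they have to be found in the camera images.
- stand: Square grey base plate fixed to the worktop, 120 x 120 x 15 mm, a 5 mm high screw head in each corner; origin at the centre of its underside, z up. It carries the vertical steel arbor. The stand, with its arbor and spacers, must never be loaded with more than 50 N in all (the pads squeezing the spacers count for up to 20 N of it).
- plate_mid (a point): Point 93 mm above the plate's centre, at the height of the arbor's tip. The arbor itself is clamped up to 8 mm off this centre line in plate x and also up to 8 mm in plate y; the offset differs each time and is not measured. It does not give way. Its shank is 20 mm in diameter up to 90 mm above the stand's origin; then a nose tapers to 16 mm across at 93 mm.
- plate_seat (a point): Point on the plate's centre line, 47 mm above the stand's origin: the height of the top of the thick spacer (24 mm thick, outside 50, bore 23 mm) already locked on the arbor. Two pairs of brass sprung pads stand out 2.5 mm from the shank towards plate +x and -x, centred 9 and 24 mm above this point. They hold a spacer up until pushed down past them with some 3 to 10 N.
- spacer_18: Middle spacer: plain aluminium ring lying flat, outside diameter 50 mm, bore 23 mm, 18 mm thick, about 80 g; origin at the centre of its underside, z along its axis (up). Home: underside 47 mm above the stand's origin.
- spacer_12: Thin spacer: plain aluminium ring lying flat, outside diameter 50 mm, bore 23 mm, 12 mm thick, about 60 g; origin at the centre of its underside, z along its axis (up). Home, on the middle spacer: underside 65 mm above the stand's origin.
- caliper: Bystander: sliding caliper lying flat, 183 x 72 x 18 mm; origin at the centre of its underside. Leave it alone.
- washer_tin: Bystander: round white tin, diameter 70 mm, 23 mm high; origin at the centre of its underside. Leave it alone.
Mind the look-alikes: they are no part of the job. Leave any blue or turquoise look-alike of the spacer_12 alone.

How it is judged:
By the outcome, as a careful person would: the job done as asked, in the order asked, and still so for the second after the job is handed in, with the robot touching nothing.
It also fails if it takes over 72 s, if anything falls off the work surface, if the arm or the gripper's body presses on something with over 40 N, if the wrist force passes 120 N, or if a joint passes its speed limit or range.

## Working session

There is one attempt and no reset: what is moved stays moved. The work goes in short steps, each a Python script; the robot and the scene stay as the last script left them, time stands still between calls to the robot, and variables do not carry over. Pictures are saved under pics/ and viewed, and the job is handed in when it is done.

```bash
ls; mkdir -p pics; python3 - <<'E'
from bench import robot, hand, kin, monitor, eyes
import cv2
s=monitor.state(); print(s)
for n in ["scene","side","wrist"]:
    c=eyes.capture(n); print(n,{k:v for k,v in c.items() if k!="frame"})
    cv2.imwrite(f"pics/{n}0.png",c["frame"][:,:,::-1])
E
```

```text
pics
{'t': 0.0, 'joint_positions': array([ 1.17542566e+00,  3.00509407e-01,  1.52157375e+00,  9.36631866e-06,
        1.32070228e+00, -6.66139785e-02]), 'qvel': array([ 6.80005470e-04, -6.25226602e-04,  1.88243305e-04,  7.63383442e-05,
       -8.95553689e-04, -8.26430645e-04]), 'joint_torque': array([-1.25511055e-03, -5.43501842e+01, -3.61799419e+01, -4.31422723e-05,
        3.92019123e-03, -1.12358916e-05]), 'tcp_pos': array([0.1774956 , 0.52032863, 0.2307034 ]), 'ee_rot': array([-0.96435363,  1.34802775,  0.96332626]), 'contact_force': array([0.38210307, 0.52604787, 0.08243457]), 'torque': array([-0.0578479 ,  0.0320593 ,  0.04028553]), 'gripper_width': 0.08543254025929567}
scene {'fov_y': 42.769556564824605, 'cx': 255.74463627831878, 'cy': 194.96577128027405, 'eye': array([-0.21430784, -0.84832913,  0.98218848]), 'rotation': array([ 0.76058117, -0.33159085, -0.82868676])}
side {'fov_y': 44.81065169073472, 'cx': 263.4460250577448, 'cy': 196.13389573613537, 'eye': array([0.24681759, 0.76326254, 1.03859722]), 'rotation': array([ 0.11765179, -1.1600634 , -2.6832881 ])}
wrist {'fov_y': 65.70646984690485, 'cx': 249.59312891577432, 'cy': 187.66186846101442, 'eye': array([0.11587118, 0.54090724, 0.37346418]), 'rotation': array([-0.22649012, -0.16088529,  1.23485353])}
```

View pics/scene0.png

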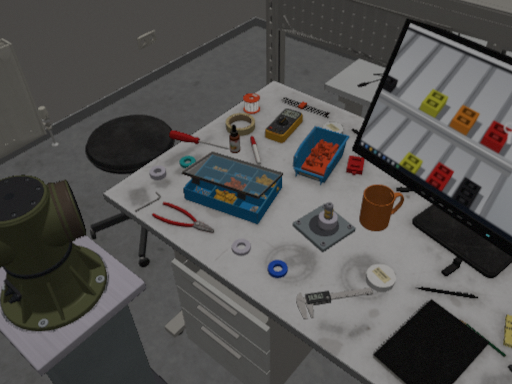

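View pics/side0.png

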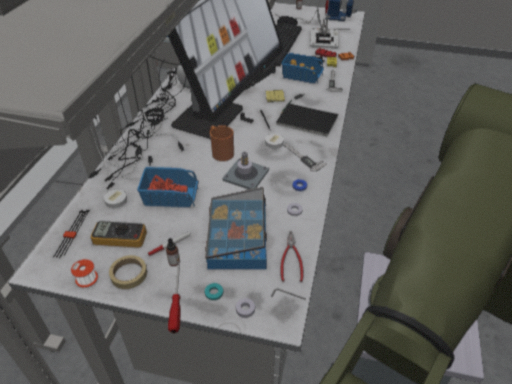

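View pics/wrist0.png

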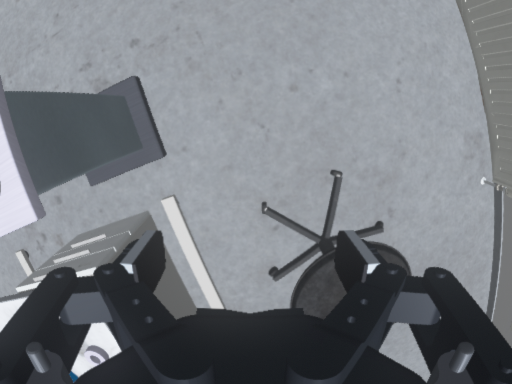

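```bash
cat > h.py <<'E'
import numpy as np, cv2
from scipy.spatial.transform import Rotation as R
def ray(c,u,v):
    f=192/np.tan(np.radians(c["fov_y"])/2)
    a=(u-c["cx"])/f; b=(v-c["cy"])/f
    if c.get("fish"):
        r=np.hypot(a,b); s=np.sin(r)/max(r,1e-9); d=np.array([a*s,-b*s,-np.cos(r)])
    else: d=np.array([a,-b,-1.])
    return R.from_rotvec(c["rotation"]).apply(d)
def at(c,u,v,z):
    d=ray(c,u,v); return c["eye"]+d*(z-c["eye"][2])/d[2]
def proj(c,p):
    f=192/np.tan(np.radians(c["fov_y"])/2)
    q=R.from_rotvec(c["rotation"]).inv().apply(np.array(p)-c["eye"])
    a,b,d=q[0],-q[1],-q[2]
    if c.get("fish"):
        r=np.hypot(a,b); t=np.arctan2(r,d); return np.array([c["cx"]+f*t*a/r,c["cy"]+f*t*b/r])
    return np.array([c["cx"]+f*a/d,c["cy"]+f*b/d])
cams={"scene":dict(fov_y=42.769556564824605,cx=255.74463627831878,cy=194.96577128027405,eye=np.array([-0.21430784,-0.84832913,0.98218848]),rotation=np.array([0.76058117,-0.33159085,-0.82868676])),
"side":dict(fov_y=44.81065169073472,cx=263.4460250577448,cy=196.13389573613537,eye=np.array([0.24681759,0.76326254,1.03859722]),rotation=np.array([0.11765179,-1.1600634,-2.6832881]))}
def crop(img,u,v,w,h,k,name):
    u0=int(u-w/2);v0=int(v-h/2)
    cv2.imwrite(name,cv2.resize(img[v0:v0+h,u0:u0+w],None,fx=k,fy=k,interpolation=cv2.INTER_CUBIC)); print(name,u0,v0)
E
python3 - <<'E'
from h import *
a=cv2.imread("pics/scene0.png"); b=cv2.imread("pics/side0.png")
def m(im,pts,w,h,k): return np.hstack([cv2.resize(im[v-h//2:v+h//2,u-w//2:u+w//2],None,fx=k,fy=k,interpolation=cv2.INTER_CUBIC) for u,v in pts])
cv2.imwrite("pics/c1.png",np.vstack([m(a,[(158,173),(241,247)],40,30,10),m(b,[(245,309),(294,210)],40,30,10)]))
crop(a,325,222,80,60,10,"pics/c2.png"); crop(b,245,172,64,48,12,"pics/c3.png")
S,D=cams["scene"],cams["side"]
print(at(S,158,173,.01),at(D,245,309,.01)); print(at(S,241,247,.01),at(D,294,210,.01))
E
```

```text
pics/c2.png 285 192
pics/c3.png 213 148
[0.43184569 0.10922032 0.01      ] [0.43331418 0.119709   0.01      ]
[ 0.37292184 -0.27694661  0.01      ] [ 0.37642004 -0.26315957  0.01      ]
```

View pics/c1.png

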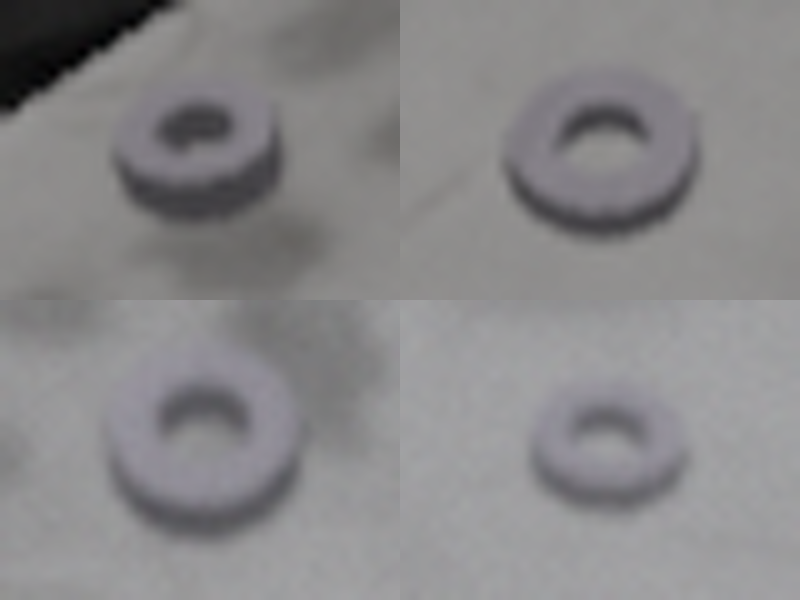

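View pics/c2.png

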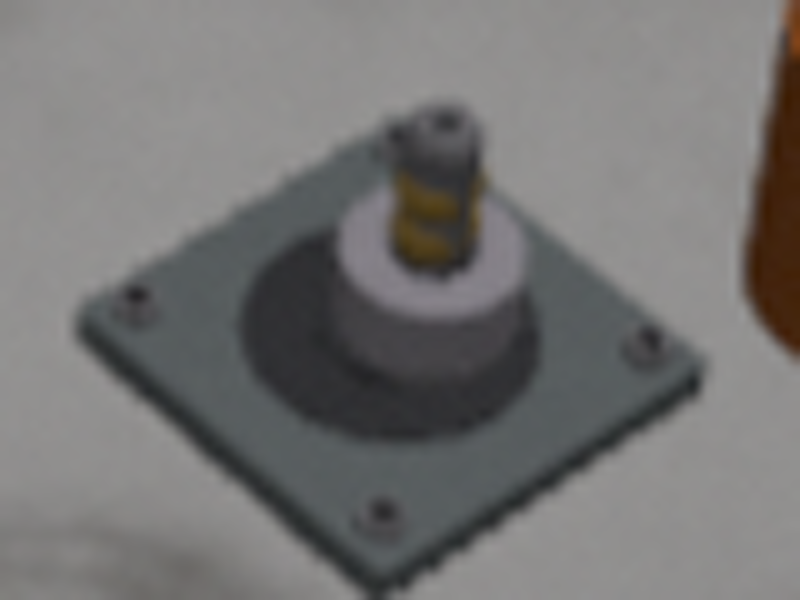

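View pics/c3.png

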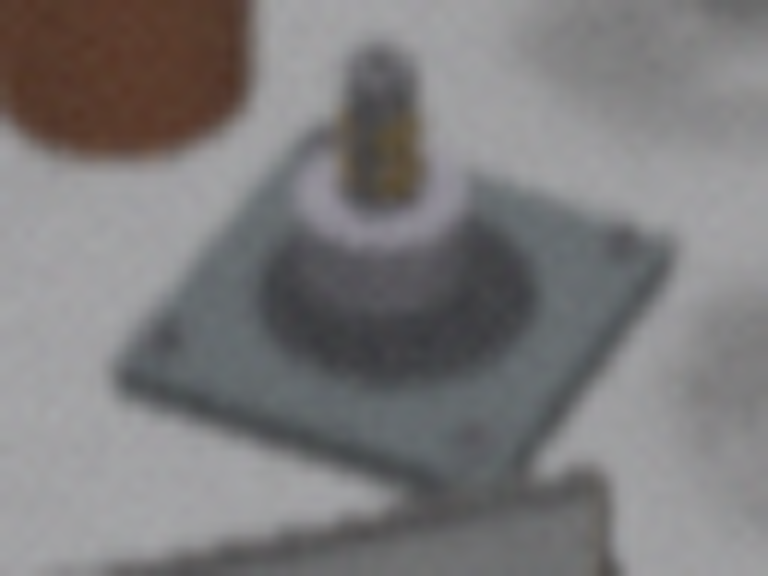

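```bash
python3 - <<'E'
from h import *
S,D=cams["scene"],cams["side"]
def tri(a,b):
    d1=ray(S,*a);d2=ray(D,*b);d1/=np.linalg.norm(d1);d2/=np.linalg.norm(d2)
    A=np.c_[d1,-d2]; t=np.linalg.lstsq(A,D["eye"]-S["eye"],rcond=None)[0]
    p,q=S["eye"]+t[0]*d1,D["eye"]+t[1]*d2; return (p+q)/2,np.linalg.norm(p-q)
for n,a,b,z in [("18",(157.7,171),(245.3,306.5),.018),("12",(241.2,246.3),(294.8,209.5),.012),("tip",(329.7,203.5),(244.7,152.8),.093),("thick",(328.2,216.5),(244.75,165),.047)]:
    print(n,at(S,*a,z),at(D,*b,z),tri(a,b))
# corners of plate z=.015 
for u,v in [(82,310),(705,362),(380,590)]: print("sc",at(S,285+u/10,192+v/10,.015))
for u,v in [(118,372),(673,243)]: print("sd",at(D,213+u/12,148+v/12,.015))
print("screws z=.02")
for u,v in [(137,297),(650,338),(382,512),(397,132)]: print("sc",at(S,285+u/10,192+v/10,.02))
for u,v in [(165,333),(622,238),(470,437)]: print("sd",at(D,213+u/12,148+v/12,.02))
E
```

```text
18 [0.43207694 0.10893623 0.018     ] [0.4330138  0.11738223 0.018     ] (array([0.43462215, 0.11386391, 0.01299112]), np.float64(0.001441821990232637))
12 [ 0.37379619 -0.27697113  0.012     ] [ 0.37414079 -0.26393611  0.012     ] (array([ 0.37656215, -0.27247916,  0.00449637]), np.float64(0.003196763306298417))
tip [ 0.57483097 -0.40597811  0.093     ] [ 0.57137707 -0.40276019  0.093     ] (array([ 0.5734091 , -0.40557885,  0.09206227]), np.float64(0.0034944154479442996))
thick [ 0.57306012 -0.40712751  0.047     ] [ 0.57011684 -0.39586817  0.047     ] (array([ 0.57441652, -0.40457254,  0.04152876]), np.float64(0.005158147149689573))
sc [ 0.52111371 -0.33304664  0.015     ]
sc [ 0.60992461 -0.47182457  0.015     ]
sc [ 0.49158863 -0.44971679  0.015     ]
sd [ 0.63255005 -0.34494639  0.015     ]
sd [ 0.49533617 -0.43656769  0.015     ]
screws z=.02
sc [ 0.5303453  -0.34424008  0.02      ]
sc [ 0.60384445 -0.45801049  0.02      ]
sc [ 0.50950909 -0.43753595  0.02      ]
sc [ 0.62543462 -0.36271873  0.02      ]
sd [ 0.62275883 -0.3584577   0.02      ]
sd [ 0.50866686 -0.42935656  0.02      ]
sd [ 0.52980515 -0.33690307  0.02      ]
```

```bash
cat >> h.py <<'E'
def down(yaw):
    # tool x = -Z, jaw axis z = (cos yaw, sin yaw,0)
    x=np.array([0,0,-1.]); z=np.array([np.cos(yaw),np.sin(yaw),0]); y=np.cross(z,x)
    return R.from_matrix(np.c_[x,y,z]).as_rotvec()
def wcap(name=None):
    from bench import eyes
    c=eyes.capture("wrist"); c["fish"]=True
    if name: cv2.imwrite(name,c["frame"][:,:,::-1])
    return c
E
python3 - <<'E'
from h import *
from bench import robot,kin,monitor
s=monitor.state(); M=R.from_rotvec(s["ee_rot"]).as_matrix(); print(M.round(3))
S=cams["scene"]
print("mug base",at(S,377,222,.0),"mug top",at(S,380,195,.09),"tin",at(S,381,277,.02),"caliper",at(S,318,297,.01),at(S,300,300,.01),at(S,370,293,.01))
print("box",at(S,275,190,.05),at(S,235,212,.0),at(S,280,180,.05), "blue",at(S,278,268,.01),"turq",at(S,188,161,.01))
for n,p in [("18",(.433,.112,.15)),("12",(.374,-.272,.15)),("arb",(.573,-.404,.18))]:
    for y in range(-180,180,30):
        q=kin.solve_ik(np.array(p),down(np.radians(y))); print(n,y,None if q is None else np.round(q,2))
E
```

```text
[[-0.    -0.946  0.323]
 [-0.001  0.323  0.946]
 [-1.     0.    -0.001]]
mug base [ 0.67876295 -0.49893595  0.        ] mug top [ 0.68579959 -0.48824757  0.09      ] tin [ 0.50925316 -0.60473748  0.02      ] caliper [ 0.37303744 -0.51769739  0.01      ] [ 0.33961524 -0.4901006   0.01      ] [ 0.45973764 -0.60561376  0.01      ]
box [ 0.5620163 -0.2377654  0.05     ] [ 0.46352799 -0.17406758  0.        ] [ 0.60310164 -0.2230644   0.05      ] blue [ 0.38027129 -0.39257852  0.01      ] turq [0.5283013  0.07905367 0.01      ]
18 -180 None
18 -150 None
18 -120 [0.17 0.16 1.89 0.   1.09 2.27]
18 -90 [ 0.17  0.16  1.89 -0.    1.09  1.74]
18 -60 [0.17 0.16 1.89 0.   1.09 1.22]
18 -30 [ 0.17  0.16  1.89 -0.    1.09  0.69]
18 0 [ 0.17  0.16  1.89 -0.    1.09  0.17]
18 30 [ 0.17  0.16  1.89 -0.    1.09 -0.35]
18 60 [ 0.17  0.16  1.89 -0.    1.09 -0.88]
18 90 [ 0.17  0.16  1.89  0.    1.09 -1.4 ]
18 120 [ 0.17  0.16  1.89 -0.    1.09 -1.92]
18 150 [ 0.17  0.16  1.89  0.    1.09 -2.45]
12 -180 [-0.71  0.2   1.85 -0.    1.09  2.43]
12 -150 [-0.71  0.2   1.85 -0.    1.09  1.91]
12 -120 [-0.71  0.2   1.85  0.    1.09  1.39]
12 -90 [-0.71  0.2   1.85 -0.    1.09  0.86]
12 -60 [-0.71  0.2   1.85  0.    1.09  0.34]
12 -30 [-0.71  0.2   1.85 -0.    1.09 -0.18]
12 0 [-0.71  0.2   1.85  0.    1.09 -0.71]
12 30 [-0.71  0.2   1.85 -0.    1.09 -1.23]
12 60 [-0.71  0.2   1.85 -0.    1.09 -1.76]
12 90 [-0.71  0.2   1.85  0.    1.09 -2.28]
12 120 None
12 150 None
arb -180 [-0.67  0.69  1.08 -0.    1.38  2.48]
arb -150 [-0.67  0.69  1.08 -0.    1.38  1.95]
arb -120 [-0.67  0.69  1.08  0.    1.38  1.43]
arb -90 [-0.67  0.69  1.08 -0.    1.38  0.9 ]
arb -60 [-0.67  0.69  1.08  0.    1.38  0.38]
arb -30 [-0.67  0.69  1.08 -0.    1.38 -0.14]
arb 0 [-0.67  0.69  1.08  0.    1.38 -0.67]
arb 30 [-0.67  0.69  1.08 -0.    1.38 -1.19]
arb 60 [-0.67  0.69  1.08 -0.    1.38 -1.71]
arb 90 [-0.67  0.69  1.08  0.    1.38 -2.24]
arb 120 None
arb 150 None
```

```bash
python3 - <<'E'
from h import *
from bench import robot,kin,monitor
robot.goto(np.array([.433,.112,.13]),down(np.pi/2))
s=monitor.state(); print(s["t"],s["tcp_pos"],s["contact_force"])
c=wcap("pics/w1.png")
import pickle; pickle.dump({k:v for k,v in c.items()},open("w1.pkl","wb"))
print(c["eye"],proj(c,s["tcp_pos"]),proj(c,[.433,.112,.018]))
E
```

```text
1.9417 [0.43305605 0.11254788 0.13014704] [-0.77222992  0.80002339  0.39947645]
[0.36782753 0.11191398 0.27282912] [250.6298712  237.60254341] [249.5472071  184.55784542]
```

View pics/w1.png

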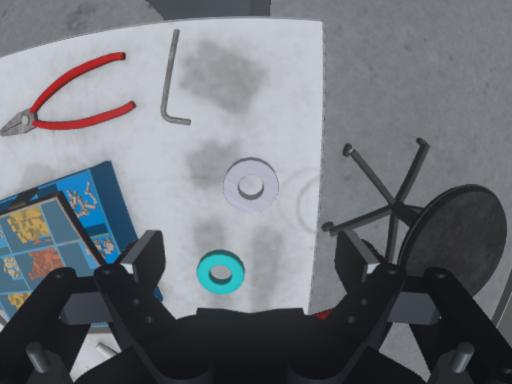

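```bash
python3 - <<'E'
from h import *
from bench import robot,kin,monitor,hand
def st(l): s=monitor.state(); print(l,round(s["t"],2),s["tcp_pos"].round(4),s["contact_force"].round(2),round(s["gripper_width"],4),flush=True)
hand.gripper_to(.068); st("open")
robot.movel(np.array([.433,.111,.02]),feed=.15); st("z20")
robot.movel(np.array([.433,.111,.002]),feed=.05); st("z2")
hand.gripper_to(.045,30); st("grip A")
hand.gripper_to(.064); st("open")
robot.goto(np.array([.433,.111,.002]),down(0)); st("rot")
hand.gripper_to(.045,30); st("grip B")
c=wcap("pics/w2.png")
E
```

```text
open 2.32 [0.433  0.1122 0.13  ] [-0.43 -0.46 -0.03] 0.0682
z20 3.2 [0.4334 0.1111 0.0206] [ 0.32 -0.39  1.87] 0.0679
z2 3.71 [0.4329 0.111  0.0018] [ 0.25 -0.64  0.81] 0.0681
grip A 4.03 [0.4332 0.111  0.0025] [-1.27  0.22  5.74] 0.0483
open 4.33 [0.433 0.111 0.002] [-0.52  0.63  0.07] 0.0641
rot 5.73 [0.433 0.111 0.002] [ 0.12 -0.35  0.42] 0.0638
grip B 6.03 [0.4331 0.111  0.0024] [-3.18 -0.49  7.3 ] 0.0491
```

View pics/w2.png

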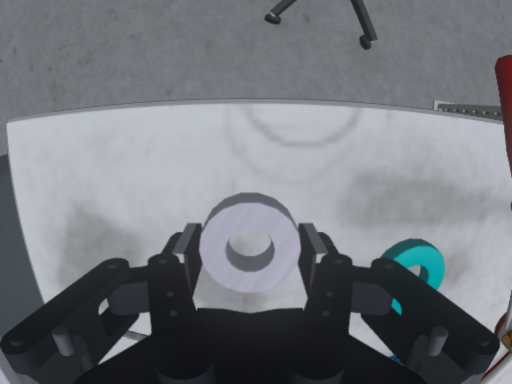

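```bash
cat >> h.py <<'E'
def st(l):
    from bench import monitor
    s=monitor.state(); print(l,round(s["t"],2),s["tcp_pos"].round(4),s["contact_force"].round(2),s["torque"].round(2),round(s["gripper_width"],4),flush=True); return s
E
python3 - <<'E'
from h import *
from bench import robot,kin,monitor,hand
hand.gripper_to(.058); 
robot.movel(np.array([.433,.111,.006]),feed=.05); st("z6")
hand.gripper_to(.045,60); st("grip")
robot.movel(np.array([.433,.111,.20]),feed=.2); st("lift")
c=wcap("pics/w3.png")
print(proj(c,[.433,.111,.20]))
# wait above arbor
q=kin.solve_ik(np.array([.5735,-.404,.18]),down(0)); print(q)
E
```

```text
z6 6.58 [0.4332 0.111  0.0063] [-0.62  0.98  0.18] [-0.04 -0.   -0.01] 0.0581
grip 6.85 [0.4331 0.111  0.0068] [-5.91 -0.83 17.8 ] [-0.23  1.11 -0.18] 0.0472
lift 7.97 [0.4325 0.1109 0.1989] [-0.32 -0.63 -0.27] [-0.01  0.01  0.02] 0.0474
[250.75834184 237.1001264 ]
[-0.66590065  0.68628118  1.07425138  0.          1.3810601  -0.66590065]
```

View pics/w3.png

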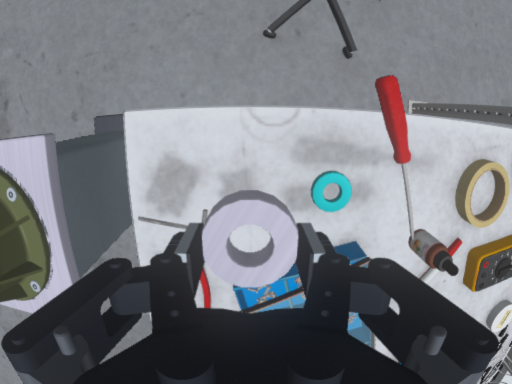

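```bash
python3 - <<'E'
from h import *
from bench import robot,kin,monitor,hand
robot.goto(np.array([.5735,-.45,.17]),down(0)); robot.wait(.3); s=st("side of arbor")
c=wcap("pics/w4.png")
import pickle; c["tcp"]=s["tcp_pos"]; pickle.dump(c,open("w4.pkl","wb"))
print(c["eye"],proj(c,s["tcp_pos"]),proj(c,[.5735,-.404,.093]))
im=c["frame"][:,:,::-1]; u,v=proj(c,[.5735,-.404,.08])
crop(im,u,v,100,75,8,"pics/c4.png")
crop(im,250,240,130,97,6,"pics/c5.png")
E
```

```text
side of arbor 10.4 [ 0.5737 -0.4496  0.1702] [ 0.78  0.16 -0.36] [-0.02  0.01  0.  ] 0.0474
[ 0.57352961 -0.38516509  0.31285614] [249.88570098 236.39319524] [249.53747405 135.60145495]
pics/c4.png 199 96
pics/c5.png 185 191
```

View pics/w4.png

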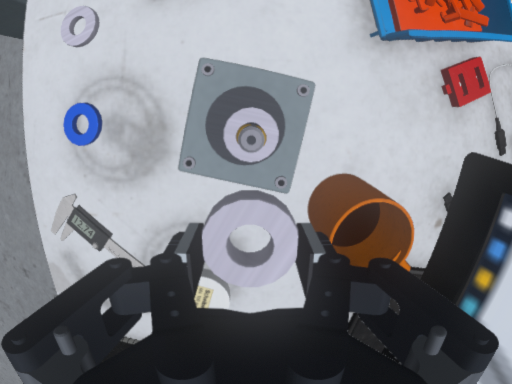

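View pics/c4.png

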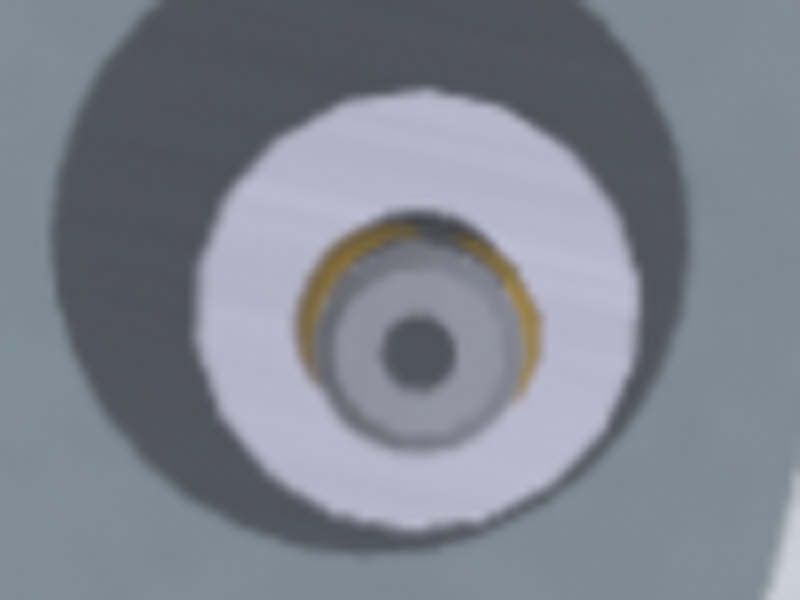

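View pics/c5.png

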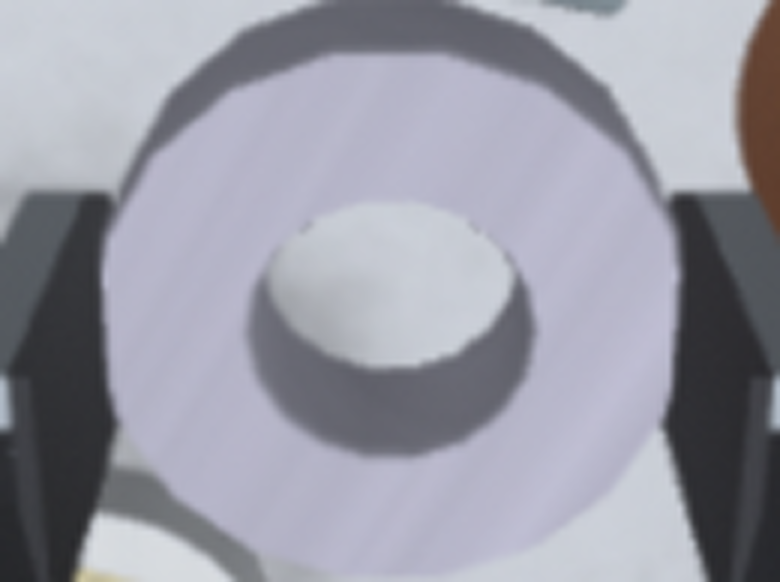

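```bash
cat >> h.py <<'E'
from scipy.optimize import least_squares
def extents(c,p,r):
    t=np.linspace(0,2*np.pi,121)[:-1]
    q=np.array([proj(c,[p[0]+r*np.cos(a),p[1]+r*np.sin(a),p[2]]) for a in t])
    return np.array([q[:,0].min(),q[:,0].max(),q[:,1].min(),q[:,1].max()])
def fitcirc(c,rs,exts,p0,z=None):
    f=lambda p: np.concatenate([extents(c,[p[0],p[1],p[2] if z is None else z],r)-e for r,e in zip(rs,exts)])
    s=least_squares(f,p0 if z is None else p0[:2],diff_step=1e-5); return s.x,s.fun
def cp(x,k,o): return (np.array(x)+.5)/k-.5+np.array(o)
E
python3 - <<'E'
from h import *
import pickle
c=pickle.load(open("w4.pkl","rb")); print(c["tcp"])
k,o=6,np.array([185,185,191,191])
ring,f=fitcirc(c,[.025,.0115],[cp([103,680,52,578],k,o),cp([248,537,200,457],k,o)],[.5735,-.45,.18]); print("ring top",ring,f.round(2),ring-c["tcp"])
k,o=8,np.array([199,199,96,96])
print("tip",fitcirc(c,[.008],[cp([332,508,262,448],k,o)],[.57,-.4,.093],.093), at(c,*cp([419,353],8,[199,96]),.093))
print("thick",fitcirc(c,[.025],[cp([195,640,90,530],k,o)],[.57,-.4,.047],.047))
for u,v in [(207.5,68.5),(303,90),(281,182),(188.5,162)]: print(at(c,u,v,.02))
E
```

```text
[ 0.57372327 -0.44964799  0.1701745 ]
ring top [ 0.57373773 -0.45197077  0.17704301] [-0.91  1.07 -0.27  0.01  1.31 -1.47  1.25 -1.06] [ 1.44526208e-05 -2.32277768e-03  6.86850933e-03]
tip (array([ 0.57463181, -0.40725629]), array([ 0.19406546, -0.19442857,  0.91133322, -0.92680063])) [ 0.57453771 -0.40704654  0.093     ]
thick (array([ 0.57458474, -0.40697323]), array([-0.11886994,  0.11914153, -0.18829237,  0.19733347]))
[ 0.53247592 -0.3430722   0.02      ]
[ 0.62584407 -0.36418204  0.02      ]
[ 0.60555114 -0.45726075  0.02      ]
[ 0.51167901 -0.43638432  0.02      ]
```

```bash
python3 - <<'E'
from h import *
from bench import robot,kin,monitor,hand
robot.movel(np.array([.5746,-.4048,.15]),feed=.15)
robot.movel(np.array([.5746,-.4048,.112]),feed=.08); robot.wait(.1); s=st("above")
c=wcap("pics/w5.png"); crop(c["frame"][:,:,::-1],250,240,130,97,6,"pics/c6.png")
E
```

```text
above 11.66 [ 0.5749 -0.405   0.1127] [-0.35 -0.03 -1.17] [-0.03 -0.08  0.02] 0.0471
pics/c6.png 185 191
```

View pics/c6.png

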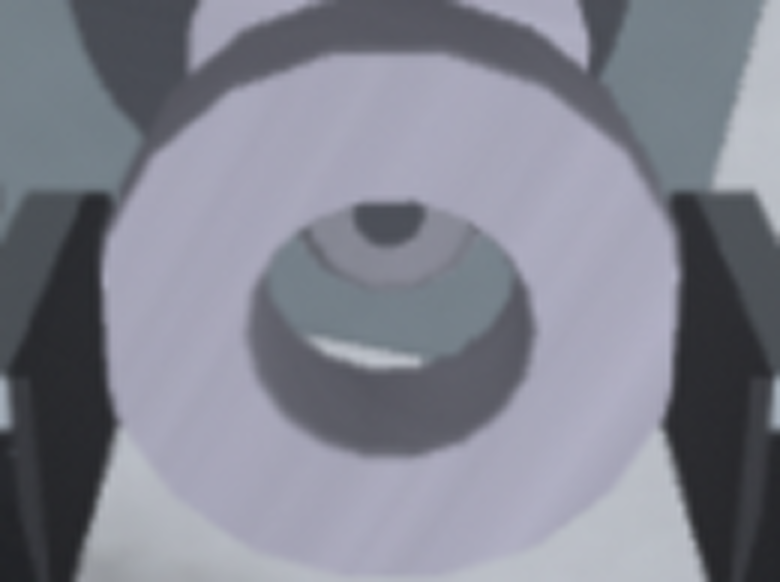

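```bash
python3 - <<'E'
from h import *
import pickle
c=pickle.load(open("w4.pkl","rb")); t0=c["tcp"].copy()
c["eye"]=c["eye"]+np.array([.5749,-.405,.1127])-t0
b=cp([390,286],6,[185,191]); print("nose near edge",at(c,*b,.093), "hole edge",at(c,*cp([390,246],6,[185,191]),.093))
for r in [(.0245,.012),(.0247,.0122)]:
    k,o=6,np.array([185,185,191,191])
    ring,f=fitcirc(c,r,[cp([103,680,52,578],k,o),cp([248,537,200,457],k,o)],[.57,-.4,.12]); print(ring,f.round(2),ring-np.array([.5749,-.405,.1127]))
    # through-bore bottom edge lower extent row ~ 369
for dz in (0,.002,.004): print(extents(c,[.5749,-.4073,.1195-.018+dz],.0115)*6-np.array([185,185,191,191])*6)
E
```

```text
nose near edge [ 0.57474708 -0.41512793  0.093     ] hole edge [ 0.57474439 -0.41076246  0.093     ]
[ 0.57491259 -0.40673388  0.12076941] [-0.37  0.53  0.29 -0.41  0.11 -0.27  0.12 -0.06] [ 1.25881509e-05 -1.73387657e-03  8.06940826e-03]
[ 0.57491461 -0.40738495  0.11944614] [-0.29  0.45  0.37 -0.47 -0.05 -0.11 -0.04  0.08] [ 1.46118850e-05 -2.38495101e-03  6.74613693e-03]
[266.61455994 511.72808909 130.42127295 354.66535444]
[265.25303219 513.1255494  137.88452167 364.13304881]
[263.86250679 514.55276235 145.5233699  373.79981772]
```

```bash
cat >> h.py <<'E'
def descend(z_end,step=.002,fz=8,fl=6,feed=.03,verbose=True):
    from bench import robot,monitor
    s=monitor.state(); x,y=s["tcp_pos"][:2]; return descend_xy(x,y,s["tcp_pos"][2],z_end,step,fz,fl,feed)
def descend_xy(x,y,z0,z_end,step=.002,fz=8,fl=6,feed=.03):
    from bench import robot,monitor
    z=z0
    while z>z_end+1e-6:
        z=max(z-step,z_end); robot.movel(np.array([x,y,z]),feed=feed); s=monitor.state(); F=s["contact_force"]
        print(f"{s['t']:.2f} cmd {z:.4f} tcp {s['tcp_pos'].round(4)} F {F.round(1)} T {s['torque'].round(2)}",flush=True)
        if F[2]>fz or np.hypot(F[0],F[1])>fl: print("STOP"); break
    return z
E
python3 - <<'E'
from h import *
descend_xy(.5746,-.4048,.112,.084,.002,6,5)
E
```

```text
11.96 cmd 0.1100 tcp [ 0.5746 -0.4048  0.11  ] F [-0.3  0.2 -0.6] T [-0.02 -0.01  0.01]
12.21 cmd 0.1080 tcp [ 0.5745 -0.4048  0.1078] F [ 0.7  0.1 -1.4] T [0.02 0.04 0.03]
12.46 cmd 0.1060 tcp [ 0.5745 -0.4048  0.1058] F [ 0.1  0.4 -1.3] T [ 0.03 -0.04  0.01]
12.71 cmd 0.1040 tcp [ 0.5745 -0.4048  0.1038] F [-0.5 -0.3 -1.1] T [-0.02  0.01  0.04]
12.96 cmd 0.1020 tcp [ 0.5745 -0.4048  0.1018] F [-0.3 -0.4 -0.6] T [-0.   -0.01  0.01]
13.21 cmd 0.1000 tcp [ 0.5745 -0.4048  0.0998] F [ 0.2  0.6 -0.9] T [-0.05 -0.01 -0.  ]
13.46 cmd 0.0980 tcp [ 0.5745 -0.4047  0.0978] F [ 0.4 -0.7 -0.5] T [-0.01 -0.01 -0.02]
13.71 cmd 0.0960 tcp [ 0.5746 -0.4048  0.0959] F [ 0.6 -0.6 -1.8] T [-0.07  0.03  0.03]
13.96 cmd 0.0940 tcp [ 0.5745 -0.4048  0.0939] F [ 0.3  0.2 -1.2] T [-0.08 -0.03  0.03]
14.21 cmd 0.0920 tcp [ 0.5746 -0.4048  0.0918] F [-0.9 -0.9 -1.1] T [-0.1  -0.07 -0.04]
14.46 cmd 0.0900 tcp [ 0.5746 -0.4048  0.0899] F [-0.1 -1.5 -1.4] T [-0.14  0.02 -0.  ]
14.71 cmd 0.0880 tcp [ 0.5746 -0.4048  0.0878] F [-0.2 -0.6 -2. ] T [-0.13 -0.04  0.05]
14.96 cmd 0.0860 tcp [ 0.5746 -0.4048  0.0858] F [ 0.2 -0.5 -0.4] T [-0.19 -0.02  0.04]
15.21 cmd 0.0840 tcp [ 0.5746 -0.4048  0.0839] F [ 0.7 -0.3 -1.8] T [-0.21 -0.01 -0.04]
```

```bash
python3 - <<'E'
from h import *
descend_xy(.5746,-.4054,.084,.062,.002,14,6)
E
```

```text
15.46 cmd 0.0820 tcp [ 0.5747 -0.4054  0.082 ] F [ 0.8 -0.1 -0.5] T [-0.2  -0.18 -0.02]
15.71 cmd 0.0800 tcp [ 0.5747 -0.4056  0.0803] F [-0.5 -1.2  2.1] T [-0.24 -0.04  0.01]
15.96 cmd 0.0780 tcp [ 0.5746 -0.4057  0.0782] F [-0.6 -2.   3.1] T [-0.42  0.07 -0.01]
16.21 cmd 0.0760 tcp [ 0.5745 -0.4055  0.0759] F [-1.1 -3.6  2.4] T [-0.64  0.07 -0.04]
16.46 cmd 0.0740 tcp [ 0.5745 -0.4055  0.0738] F [ 0.4 -4.1  2.3] T [-0.63  0.04 -0.02]
16.71 cmd 0.0720 tcp [ 0.5745 -0.4054  0.0717] F [ 0.3 -3.9  1.5] T [-0.72  0.09  0.03]
16.96 cmd 0.0700 tcp [ 0.5744 -0.4054  0.0697] F [-0.4 -4.9  0.1] T [-0.82  0.13 -0.01]
17.21 cmd 0.0680 tcp [ 0.5745 -0.4054  0.0677] F [ 0.1 -5.6  1.5] T [-0.9   0.07 -0.05]
17.46 cmd 0.0660 tcp [ 0.5747 -0.4055  0.066 ] F [ 1.  -4.9  2.3] T [-0.9  -0.07  0.03]
17.71 cmd 0.0640 tcp [ 0.5747 -0.4057  0.0644] F [-0.8 -5.6  6.2] T [-0.83  0.16 -0.  ]
17.96 cmd 0.0620 tcp [ 0.5747 -0.4057  0.0624] F [-1.5 -5.9  4.5] T [-0.92  0.09 -0.01]
STOP
```

```bash
python3 - <<'E'
from h import *
from bench import robot
for y in (-.4060,-.4066):
    robot.movel(np.array([.5746,y,.062]),feed=.03); st(y)
c=wcap("pics/w6.png"); crop(c["frame"][:,:,::-1],250,240,130,97,6,"pics/c7.png")
E
```

```text
-0.406 18.21 [ 0.5748 -0.4058  0.0622] [-0.84 -2.42  5.04] [-0.42  0.1   0.  ] 0.0472
-0.4066 18.46 [ 0.5748 -0.4061  0.0621] [-0.99 -0.22  5.09] [-0.07  0.06  0.02] 0.0473
pics/c7.png 185 191
```

View pics/c7.png

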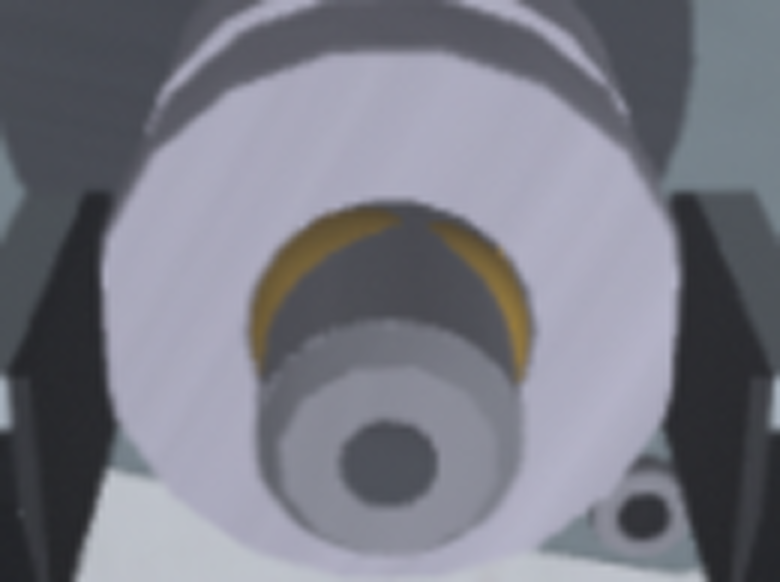

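```bash
python3 - <<'E'
from h import *
descend_xy(.5746,-.4067,.062,.052,.001,13,6)
E
```

```text
18.76 cmd 0.0610 tcp [ 0.5748 -0.4063  0.0611] F [-0.2 -0.6  5.5] T [-0.12  0.05  0.01]
19.01 cmd 0.0600 tcp [ 0.5747 -0.4063  0.0598] F [ 0.  -1.1  2.8] T [-0.06 -0.03  0.01]
19.26 cmd 0.0590 tcp [ 0.5746 -0.4064  0.0589] F [0.3 0.7 3.6] T [ 0.09 -0.    0.01]
19.51 cmd 0.0580 tcp [ 0.5746 -0.4065  0.0576] F [1.3 1.1 0.6] T [ 0.02 -0.25  0.04]
19.76 cmd 0.0570 tcp [ 0.5745 -0.4066  0.0566] F [1.7 0.7 0. ] T [ 0.01 -0.29 -0.01]
20.01 cmd 0.0560 tcp [ 0.5745 -0.4067  0.0558] F [-0.6  0.5  0.4] T [ 0.01 -0.06 -0.03]
20.26 cmd 0.0550 tcp [ 0.5746 -0.4067  0.055 ] F [0.2 0.8 1.6] T [ 0.04 -0.05 -0.07]
20.51 cmd 0.0540 tcp [ 0.5746 -0.4068  0.0541] F [0.1 0.7 3.8] T [ 0.05 -0.03  0.01]
20.76 cmd 0.0530 tcp [ 0.5747 -0.4068  0.0539] F [-2.6  1.5 10.1] T [0.43 0.52 0.02]
21.01 cmd 0.0520 tcp [ 0.5748 -0.4069  0.0538] F [-6.4  4.4 17.9] T [ 0.78  1.1  -0.01]
STOP
```

```bash
python3 - <<'E'
from h import *
from bench import robot,hand,eyes
robot.movel(np.array([.5746,-.4067,.0535]),feed=.03); st("relax")
hand.gripper_to(.062); st("open")
robot.movel(np.array([.5746,-.4067,.15]),feed=.15)
robot.goto(np.array([.5735,-.45,.17]),down(0)); robot.wait(.2); s=st("side")
c=wcap("pics/w7.png"); import pickle; c["tcp"]=s["tcp_pos"]; pickle.dump(c,open("w7.pkl","wb"))
im=c["frame"][:,:,::-1]; crop(im,251,136,100,75,8,"pics/c8.png")
E
```

```text
relax 21.26 [ 0.5746 -0.4067  0.054 ] [-3.86  2.25  7.29] [0.44 0.4  0.04] 0.0473
open 21.56 [ 0.5744 -0.4066  0.053 ] [ 0.4  -0.75  0.38] [ 0.02 -0.01  0.  ] 0.0616
side 22.86 [ 0.5735 -0.449   0.1688] [0.1  0.52 0.61] [ 0.03 -0.02 -0.02] 0.0615
pics/c8.png 201 98
```

View pics/w7.png

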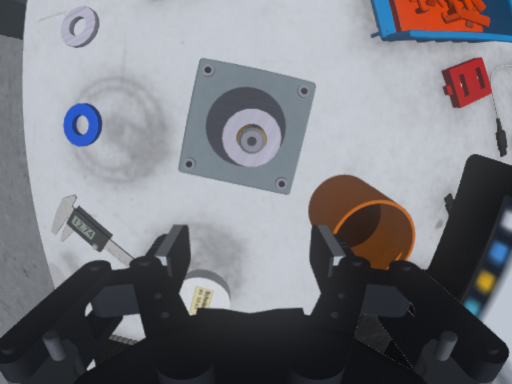

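View pics/c8.png

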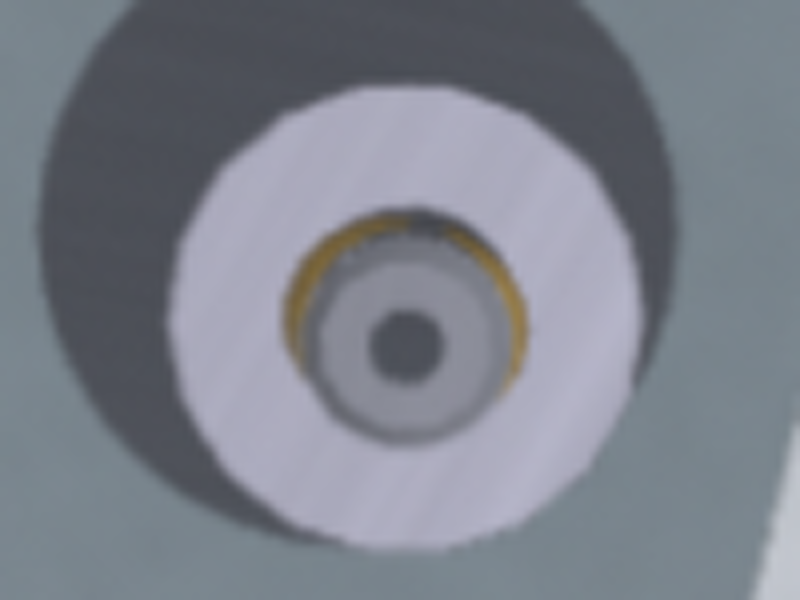

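```bash
python3 - <<'E'
from h import *
from bench import robot,hand,eyes
import pickle
c=pickle.load(open("w7.pkl","rb")); print(at(c,80.5,26.5,.012))
robot.goto(np.array([.374,-.272,.13]),down(-np.pi/2)); robot.wait(.1); s=st("above12")
c=wcap("pics/w8.png"); c["tcp"]=s["tcp_pos"]; pickle.dump(c,open("w8.pkl","wb")); print(proj(c,[.374,-.272,.012]))
E
```

```text
[ 0.38301558 -0.27712456  0.012     ]
above12 24.42 [ 0.3744 -0.2723  0.1301] [ 0.35 -0.21  0.37] [-0.01  0.01 -0.05] 0.0617
[248.60420656 183.12046527]
```

View pics/w8.png

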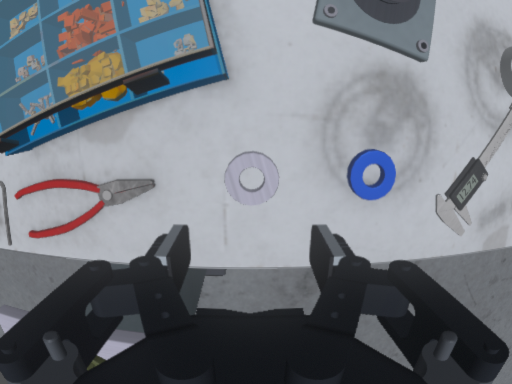

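```bash
python3 - <<'E'
from h import *
from bench import robot,hand,eyes
import pickle
c=pickle.load(open("w8.pkl","rb")); p=at(c,251.6,178.6,.012); print(p)
x,y=p[:2]
hand.gripper_to(.068)
robot.movel(np.array([x,y,.02]),feed=.15); st("z20")
robot.movel(np.array([x,y,.003]),feed=.05); st("z3")
hand.gripper_to(.045,25); st("grip A")
hand.gripper_to(.064)
robot.goto(np.array([x,y,.003]),down(0)); st("rot")
hand.gripper_to(.045,60); st("grip B")
c=wcap("pics/w9.png")
E
```

```text
[ 0.37820065 -0.27469785  0.012     ]
z20 25.58 [ 0.3785 -0.2749  0.0207] [ 0.47 -0.75  0.77] [-0.06  0.04  0.03] 0.0683
z3 26.07 [ 0.3781 -0.2746  0.0028] [-0.34  0.25  0.47] [-0.01 -0.01 -0.03] 0.068
grip A 26.38 [ 0.3783 -0.2748  0.0034] [-1.2   0.95  5.06] [ 0.15  0.25 -0.06] 0.0479
rot 28.09 [ 0.3782 -0.2747  0.003 ] [-0.17  1.35 -0.13] [-0.02 -0.02 -0.05] 0.0642
grip B 28.42 [ 0.3782 -0.2747  0.0037] [-4.36  4.03 14.6 ] [0.62 0.78 0.02] 0.0469
```

View pics/w9.png

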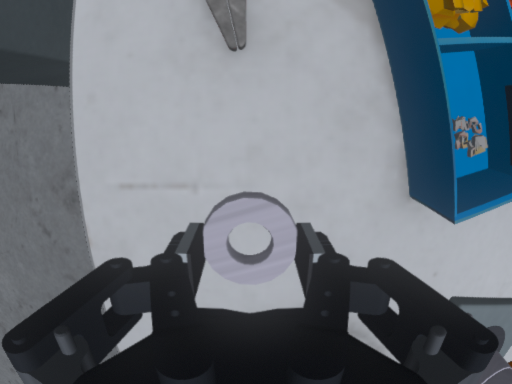

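```bash
python3 - <<'E'
from h import *
from bench import robot,hand,eyes
robot.movel(np.array([.3782,-.2747,.16]),feed=.2)
robot.goto(np.array([.5746,-.4067,.15]),down(0))
robot.movel(np.array([.5746,-.4067,.108]),feed=.08); robot.wait(.1); s=st("above")
c=wcap("pics/w10.png"); crop(c["frame"][:,:,::-1],250,240,130,97,6,"pics/c10.png")
E
```

```text
above 31.12 [ 0.5748 -0.4069  0.1087] [ 0.63 -0.27 -0.95] [ 0.   -0.   -0.04] 0.0463
pics/c10.png 185 191
```

View pics/c10.png

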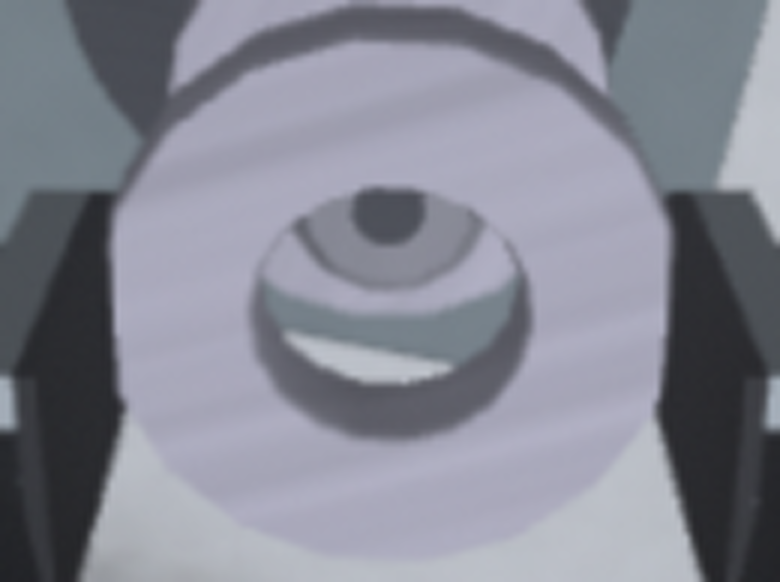

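```bash
python3 - <<'E'
from h import *
descend_xy(.5746,-.4067,.108,.076,.002,13,5)
E
```

```text
31.42 cmd 0.1060 tcp [ 0.5746 -0.4067  0.1059] F [-0.1  0.8 -1.1] T [ 0.02 -0.01 -0.  ]
31.67 cmd 0.1040 tcp [ 0.5746 -0.4067  0.1038] F [-0.4  0.3 -1. ] T [-0.06 -0.03  0.05]
31.92 cmd 0.1020 tcp [ 0.5745 -0.4067  0.1018] F [-0.1 -0.4 -1. ] T [-0.02 -0.03 -0.02]
32.17 cmd 0.1000 tcp [ 0.5745 -0.4067  0.0998] F [ 0.3 -0.1 -1.1] T [0.01 0.01 0.03]
32.42 cmd 0.0980 tcp [ 0.5746 -0.4066  0.0978] F [-0.8  0.4 -2.1] T [-0.02  0.01 -0.06]
32.67 cmd 0.0960 tcp [ 0.5745 -0.4067  0.0958] F [-0.   0.6 -1.1] T [ 0.   -0.02  0.01]
32.92 cmd 0.0940 tcp [ 0.5746 -0.4066  0.0938] F [ 0.7  0.1 -0.4] T [-0.05 -0.01  0.  ]
33.17 cmd 0.0920 tcp [ 0.5745 -0.4066  0.0918] F [ 0.1  0.9 -0.9] T [0.   0.04 0.01]
33.42 cmd 0.0900 tcp [ 0.5745 -0.4067  0.0898] F [ 0.1  0.2 -0.2] T [ 0.02 -0.04  0.01]
33.67 cmd 0.0880 tcp [ 0.5745 -0.4067  0.0878] F [-0.3 -0.4 -0.7] T [-0.    0.05  0.05]
33.92 cmd 0.0860 tcp [ 0.5745 -0.4067  0.0858] F [-0.5  0.7 -0.9] T [-0.04  0.03  0.  ]
34.17 cmd 0.0840 tcp [ 0.5745 -0.4067  0.0838] F [ 0.2 -0.2 -0.5] T [-0.01 -0.01 -0.02]
34.42 cmd 0.0820 tcp [ 0.5745 -0.4067  0.0818] F [ 0.8 -0.2 -1.4] T [0.08 0.01 0.02]
34.67 cmd 0.0800 tcp [ 0.5746 -0.4067  0.0798] F [-0.2 -1.4 -0.9] T [-0.02  0.05 -0.  ]
34.92 cmd 0.0780 tcp [ 0.5746 -0.4067  0.078 ] F [-0.7  0.5  0.2] T [ 0.06 -0.06  0.  ]
35.17 cmd 0.0760 tcp [ 0.5747 -0.4067  0.0762] F [0.1 0.8 2.4] T [ 0.09 -0.01 -0.07]
```

```bash
python3 - <<'E'
from h import *
descend_xy(.5746,-.4067,.076,.064,.001,14,7)
E
```

```text
35.42 cmd 0.0750 tcp [ 0.5747 -0.4067  0.0752] F [-0.8  0.1  3.7] T [ 0.11 -0.04  0.02]
35.67 cmd 0.0740 tcp [ 0.5746 -0.4067  0.0739] F [-0.1  0.7  2.7] T [ 0.13 -0.09  0.03]
35.92 cmd 0.0730 tcp [ 0.5745 -0.4066  0.0727] F [0.3 0.7 2. ] T [ 0.05 -0.05  0.04]
36.17 cmd 0.0720 tcp [ 0.5745 -0.4067  0.0718] F [0.4 0.6 1.5] T [ 0.09 -0.08  0.01]
36.42 cmd 0.0710 tcp [ 0.5745 -0.4067  0.0708] F [0.5 1.5 1.5] T [ 0.07 -0.05 -0.02]
36.67 cmd 0.0700 tcp [ 0.5745 -0.4067  0.0698] F [-0.4  0.1  1.8] T [ 0.09 -0.06  0.03]
36.92 cmd 0.0690 tcp [ 0.5746 -0.4067  0.069 ] F [0.7 0.7 3.9] T [ 0.12 -0.06  0.04]
37.17 cmd 0.0680 tcp [ 0.5747 -0.4068  0.0689] F [-1.5  1.7  9.5] T [ 0.48  0.42 -0.03]
37.42 cmd 0.0670 tcp [ 0.5748 -0.4069  0.0687] F [-5.5  4.7 15. ] T [ 0.81  1.02 -0.03]
STOP
```

```bash
python3 - <<'E'
from h import *
from bench import robot,hand,eyes
import pickle
robot.movel(np.array([.5746,-.4067,.0686]),feed=.03); st("relax")
hand.gripper_to(.062); st("open")
robot.movel(np.array([.5746,-.4067,.15]),feed=.15)
robot.goto(np.array([.5735,-.45,.17]),down(0)); robot.wait(.3); s=st("side")
c=wcap("pics/w11.png"); c["tcp"]=s["tcp_pos"]; pickle.dump(c,open("w11.pkl","wb"))
im=c["frame"][:,:,::-1]; crop(im,251,136,100,75,8,"pics/c11.png")
robot.goto(np.array([.45,-.2,.25]),down(0)); st("away")
S=eyes.capture("scene")["frame"][:,:,::-1]; D=eyes.capture("side")["frame"][:,:,::-1]
cv2.imwrite("pics/s1.png",S); cv2.imwrite("pics/d1.png",D)
a=cv2.resize(S[187:247,285:365],None,fx=7,fy=7,interpolation=cv2.INTER_CUBIC)[:336,:400]
crop(S,328,213,50,50,12,"pics/c12.png"); crop(D,245,165,50,50,12,"pics/c13.png")
E
python3 -c "
import cv2,numpy as np
a=cv2.imread('pics/c12.png');b=cv2.imread('pics/c13.png')
cv2.imwrite('pics/c14.png',cv2.resize(np.hstack([a,b]),(800,400)))"
```

```text
relax 37.67 [ 0.5746 -0.4067  0.0689] [-1.26  2.55  6.95] [0.4  0.32 0.07] 0.0467
open 37.97 [ 0.5744 -0.4067  0.0681] [-0.55  0.37  0.1 ] [-0.01 -0.04  0.02] 0.0622
side 39.27 [ 0.5736 -0.4493  0.1695] [-0.06 -0.66 -0.08] [0.   0.03 0.04] 0.062
pics/c11.png 201 98
away 40.43 [ 0.4504 -0.2006  0.25  ] [ 1.12 -0.4  -0.54] [-0.07  0.01  0.01] 0.0625
pics/c12.png 303 188
pics/c13.png 220 140
```

View pics/c11.png

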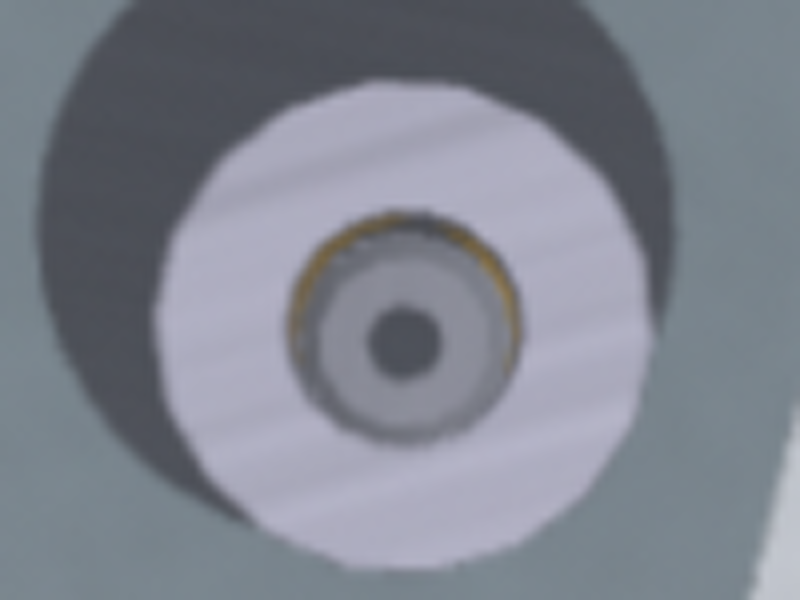

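View pics/c14.png

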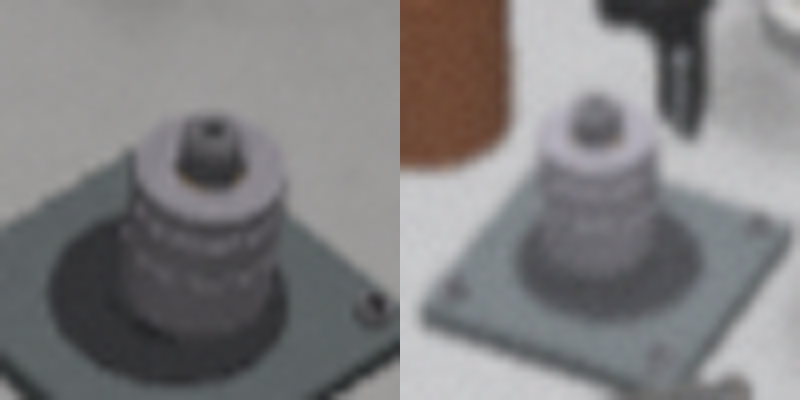

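View pics/s1.png

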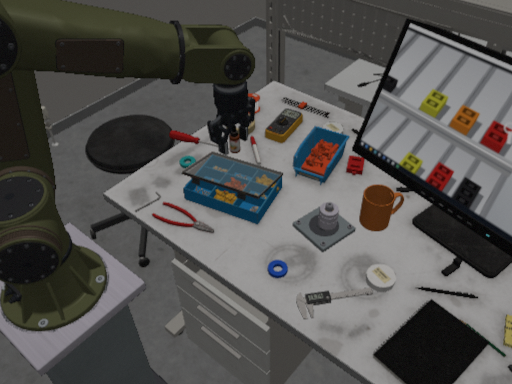

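```bash
python3 - <<'E'
from h import *
import pickle
k,o=8,np.array([201,201,98,98])
for n,e in (("w7.pkl",[168,641,85,550]),("w11.pkl",[155,652,80,570])):
    c=pickle.load(open(n,"rb")); print(n,fitcirc(c,[.0247],[cp(e,k,o)],[.5746,-.407,.07]))
from bench import ticket
print(ticket.finish_job()); st("end")
E
```

```text
w7.pkl (array([ 0.57446118, -0.40730581,  0.06282526]), array([ 0.12169899, -0.12182558, -0.12241455,  0.12319782]))
w11.pkl (array([ 0.57450036, -0.4072144 ,  0.07597227]), array([ 0.08149605, -0.08158749, -0.08193492,  0.08256885]))
the job is handed in; nothing more can be done
None
the job is handed in; nothing more can be done
```

Both spacers are on the arbor, the 18 mm one first and the 12 mm one on top, and the job is handed in at about 40 s of the 72 s.

- **Seating:** Each spacer was pressed past the sprung pads until it hit a hard stop. The tool stopped at 53.8 mm for the 18 mm spacer and 68.8 mm for the 12 mm one. Using the height at which each was gripped, that puts the undersides at about 47 and 65 mm, as asked.
- **Forces:** In the per-step force readings, passing the pads took up to about 6 N. The final press peaked at about 18 N for the first spacer and 15 N for the second. Sideways force was about 6 N at most while threading and about 8 N at the hard stop.
- **Pictures:** The close crops show a flat, evenly seamed stack, with the top faces measuring about 63 and 76 mm (65 and 77 mm expected, within camera accuracy). The gripper was clear of everything. The caliper, the tin and the blue and turquoise look-alikes were not touched and appear where they were.
- **One disagreement:** The camera first suggested the 18 mm spacer sat 2 mm off in the grip, so I aimed with that correction. The sideways force showed the correction was wrong. I moved 1.9 mm in y until the force vanished, and the second spacer went straight down on that line.

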